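# Find the tin lid that rocks and press it home

### The arm

A 6-joint arm with a two-finger parallel gripper is mounted at the origin on the work surface. World frame = base frame: x ahead of the robot, y to its left, z up, the work surface at z = 0. Lengths are in m, angles in degrees, forces in N, time in s.
With the tool pointing down it reaches from about 0.375 to 0.75 m from the base axis. Payload 9 kg.
Tool frame: the origin (TCP) lies where the fingers leave the gripper's body, on its centre line; the fingertips stand 73 mm ahead of it and the grasp point (between the pads) lies 54 mm ahead of it (robot.tip_reach is the distance from the TCP to the fingertips, in m); z points along the fingers, y is the direction in which the jaws open and shut (so a half turn about z gives the same grasp; the last joint's range is limited). The gripper opens to 85 mm and grips with 20 to 120 N. Pads are 22 mm wide; open, the fingers measure 114 mm over their backs; the gripper's body (76 mm by 85 mm) begins 54 mm behind the grasp point. The pads swing forward as they close: fully open they stand 13 mm farther back than shut.
Start: joints at [63.959, 5.964, 5.575, 89.605, 0, 77.527], TCP at [0.141, 0.583, 0.304] pointing down, gripper open.
Joint ranges: [-171.21, 171.21], [-48.23, 106.86], [-62.78, 66.21], [-105.2, 120.99], [-86.42, 89.51], [-180, 180]. Speed limits (degrees/s): [127.2, 127.2, 147.25, 180, 180, 180].

### API

Orientations are given as [roll, pitch, yaw] about the fixed x, y, z axes, in that order (R = Rz(yaw) Ry(pitch) Rx(roll)).
In Python, from plant import robot gives the robot as it stands. Calls block until the motion is done:
- robot.move_pose(position, orientation): joint-space move of the TCP to a pose.
- robot.line_to(position, vel=0.15, rotation=None, guard=None): straight line of the TCP; rotation=None keeps the orientation; vel is the mean speed in m/s. With guard (N) it stops when the force on the tool has changed by that much, and returns True; else False.
- robot.goto_joints(angles): joint-space move.
- robot.set_gripper(opening): finger opening in m; the grip force is fixed at half the most; returns when the fingers have stopped.
- robot.pause(seconds).
- robot.ik(position, orientation): joint angles nearest the present ones, or None.
- robot.observe(): the state.
- robot.grab_frame(name): name is "side" or "top"; returns the picture (420x560x3 uint8, blue, green, red); there is no depth.
- robot.get_calibration(name): a dict with "vertical_fov" (degrees; the focal length in pixels is half the picture's height over the tangent of half this angle, whatever the lens; pixels are square), "cx", "cy" (the principal point, pixels), "rvec" (rotation vector, rad) and "tvec" (3), from world to camera coordinates, as OpenCV has them. Camera axes: x right, y down, z forward; pixel columns grow to the right and rows downward; lengths in m; the calibration is good to about 2 mm. A picture is of the moment at which its call begins. get_calibration takes no time and is no camera call.
A pose or a line that the arm cannot do raises robot.IKError and nothing moves.
- robot.job_done(): hands the job in, once; it reports no verdict.
The state is a dict: "time": time; "q": joint angles; "qvel": joint speeds; "joint_torque": joint torques, N m; "tool_pos": TCP position; "tcp_rot": TCP orientation; "ft_force": force on the tool from outside, world axes, zero at the start; "torque": the same for the moment, N m; "gripper_width": finger opening in m.
Only numpy, scipy, OpenCV 4.12 (cv2) and the standard library are available. Lean on these libraries where they do the work, as an engineer would, in place of code of your own. Each camera call takes 0.05 s, during which the arm holds its last target. There are 200 camera calls.

### The job

One of the five small-parts tins on the soldering bench has not been closed properly: its lid rocks when you press near the rim. Test the lids with light fingertip presses near the rim, never leaning on a tight one because they dent, and when you have felt the one that rocks, push it down in the middle until it is fully home. Only press: leave all the tins and everything else standing where they are, and lift nothing.

Things in the scene. Friction and masses are not known exactly. Their poses are not given: they have to be found in the camera images.
- tin_a: One of five identical round plain metal tins (tin_a to tin_e), standing upright and loose on the bench, 0.15 to 0.2 kg each. Body 64 mm across; plain flat push-on lid 68 mm across, skirt 12 mm deep. Origin: centre of the tin's underside, z up; yaw means nothing. The top of a lid that is fully home is 36 mm above the origin. The entries give the tins only, not the state of their lids.
- tin_b: Another of five identical tins, sizes as tin_a. True of all: four lids are tight and fully home: their thin tops only spring in by about 1 mm under 5 N and do not tip; the fifth, which can be any of the five, is loose and rocks. Lids are thin: test them with 3 to 6 N, coming down at 10 to 20 mm/s. More than 16 N dents a tight one.
- tin_c: Another of five identical tins, sizes as tin_a. True of all: a loose lid stands about 4 mm high (top 40 mm above the origin), level on a springy foam liner. A press of 3 to 5 N near its rim, 17 to 30 mm from the centre, tips that side down by 2 to 4 mm until it meets the tin; it comes level again when let go. A light press in the middle does not move it.
- tin_d: Another of five identical tins, sizes as tin_a. The tins stand at least 15 mm clear of each other and of the things among them, all of which are under 80 mm high. Taller equipment stands only along the back and sides of the bench, beyond 0.74 m ahead and 0.5 m to either side.
- tin_e: Another of five identical tins, sizes as tin_a. True of all: a loose lid goes down about 4 mm to a hard stop when pushed in the middle with more than about 17 N (22 to 25 N is plenty; over 50 N crushes any tin), then stays home by friction, rigid like the others. Its thin top springs in 2 to 3 mm while pushed so hard: at the stop, under 22 N, the fingertips are 33 to 34.5 mm above the bench.
- solder_reel: reel of solder standing on end among the tins, 56 mm across, 42 mm high, green flanges; origin at the centre of its underside. Leave it alone.
- tip_cleaner: black pot of brass wool among the tins, 66 mm across, 51 mm high; origin at the centre of its underside. Leave it alone.
- flux_bottle: small amber bottle with a black dropper cap among the tins, 37 mm across, 76 mm high; origin at the centre of its underside. Leave it alone.
- circuit_board: dark green circuit board lying on the bench, 58 x 92 mm, 13 mm high; origin at the centre of its underside. Leave it alone.
- side_cutters: side cutters lying on the bench, about 120 mm long, 11 mm high; origin at the pivot's underside, jaws along +x. Leave them alone.

How it is judged:
By the outcome, as a careful person would: the job done as asked, in the order asked, and still so for the second after the job is handed in, with the robot touching nothing.
It also fails if it takes over 61 s, if anything falls off the work surface, if the arm or the gripper's body presses on something with over 40 N, if the wrist force passes 120 N, or if a joint passes its speed limit or range.

## Working session

There is one attempt and no reset: what is moved stays moved. The work goes in short steps, each a Python script; the robot and the scene stay as the last script left them, time stands still between calls to the robot, and variables do not carry over. Pictures are saved under pics/ and viewed, about 8 in all and at most 12, crops included, and the job is handed in when it is done.

```bash
mkdir -p pics; ls; python3 - <<'E'
from plant import robot
import cv2
for n in("top","side"):
    cv2.imwrite(f"pics/{n}0.png",robot.grab_frame(n)); print(n,robot.get_calibration(n))
o=robot.observe(); print(o["time"],o["tool_pos"],o["tcp_rot"],o["ft_force"],o["gripper_width"],robot.tip_reach)
E
```

```text
pics
top {'vertical_fov': 48.10655553036541, 'cx': 286.588387385323, 'cy': 215.85428296319313, 'rvec': array([ 2.13916142, -2.18252204,  0.08821604]), 'tvec': array([0.04774354, 0.53440609, 1.1188593 ])}
side {'vertical_fov': 44.707061695321514, 'cx': 279.0531470911918, 'cy': 205.60422265069647, 'rvec': array([ 1.96872668, -0.72199175,  0.39456232]), 'tvec': array([-0.40527563,  0.22810546,  0.81704114])}
0.1 [0.14065356 0.58306702 0.30323674] [-1.79936627e+02 -1.59701524e-02  1.66430821e+02] [ 0.27980466 -0.26285121 -0.96733723] 0.08557090915945993 0.0726
```

View pics/top0.png

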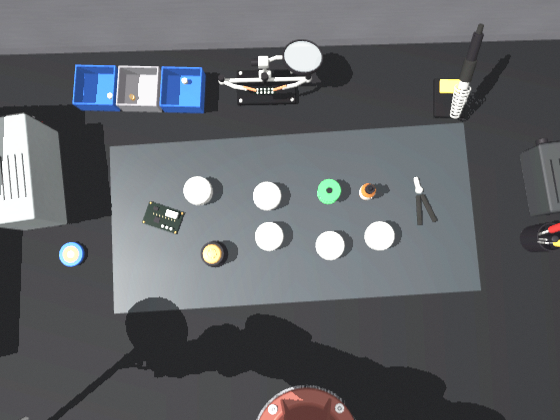

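View pics/side0.png

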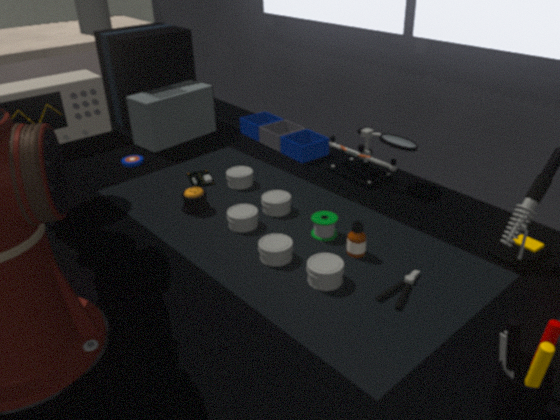

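The top view shows the five white tins at about (198,191), (267,196), (269,237), (330,245) and (379,236). The side view shows the same five, with the reel, bottle, pot, board and cutters around them. Next I'll locate the tins from both cameras.

```bash
cat > h.py <<'E'
from plant import robot
import cv2, numpy as np, json
def world(name,uv,z):
    c=robot.get_calibration(name); f=210/np.tan(np.radians(c["vertical_fov"]/2))
    R=cv2.Rodrigues(c["rvec"])[0]; C=-R.T@c["tvec"]
    d=R.T@np.array([(uv[0]-c["cx"])/f,(uv[1]-c["cy"])/f,1]); return C+d*(z-C[2])/d[2]
def proj(name,p):
    c=robot.get_calibration(name); f=210/np.tan(np.radians(c["vertical_fov"]/2))
    K=np.array([[f,0,c["cx"]],[0,f,c["cy"]],[0,0,1]])
    return cv2.projectPoints(np.float64(p).reshape(-1,1,3),c["rvec"],c["tvec"],K,None)[0][:,0]
E
python3 - <<'E'
from h import *
im=cv2.imread("pics/top0.png"); g=im.min(2)
m=(g>140).astype(np.uint8)
n,l,s,c=cv2.connectedComponentsWithStats(m)
a=np.linspace(0,2*np.pi,60); P=[]
for i in range(1,n):
    if s[i,4]>400 and 110<c[i,0]<470 and 130<c[i,1]<300:
        (u,v),r=cv2.minEnclosingCircle(np.argwhere(l==i)[:,::-1].astype(np.float32))
        w=world("top",c[i],.036); w2=world("top",(u,v),.036)
        print(c[i].round(1),(round(u,1),round(v,1),round(r,1)),s[i,4],w.round(4),w2.round(4)); P.append([w[0],w[1]])
json.dump(P,open("tins.json","w"))
big={}
for nme in("top","side"):
    im=cv2.imread(f"pics/{nme}0.png"); im=cv2.resize(im,None,fx=3,fy=3,interpolation=cv2.INTER_CUBIC)
    for p in P:
        q=proj(nme,[[p[0]+.034*np.cos(t),p[1]+.034*np.sin(t),.036] for t in a])
        cv2.polylines(im,[np.int32((q+.5)*3-.5)],True,(0,0,255),1)
    big[nme]=im
cv2.imwrite("pics/ov.png",np.vstack([big["top"][500:800,500:1250],big["side"][470:770,480:1230]][0:2])[:, :])
E
```

```text
[171.4 255.7] (188.7, 237.9, 105.9) 12381 [0.4438 0.316  0.036 ] [0.4857 0.2744 0.036 ]
[197.2 190.4] (196.8, 190.8, 15.4) 695 [0.6013 0.2538 0.036 ] [0.6005 0.2547 0.036 ]
[266.4 195.5] (266.4, 195.5, 14.9) 671 [0.585  0.0851 0.036 ] [0.585 0.085 0.036]
[378.9 235.6] (378.9, 235.7, 15.3) 730 [ 0.4821 -0.1835  0.036 ] [ 0.4819 -0.1836  0.036 ]
[268.5 236.1] (268.5, 236.2, 14.9) 677 [0.4864 0.0814 0.036 ] [0.4861 0.0814 0.036 ]
[329.4 245.2] (329.3, 245.3, 14.9) 699 [ 0.4614 -0.0643  0.036 ] [ 0.4613 -0.0642  0.036 ]
```

View pics/ov.png

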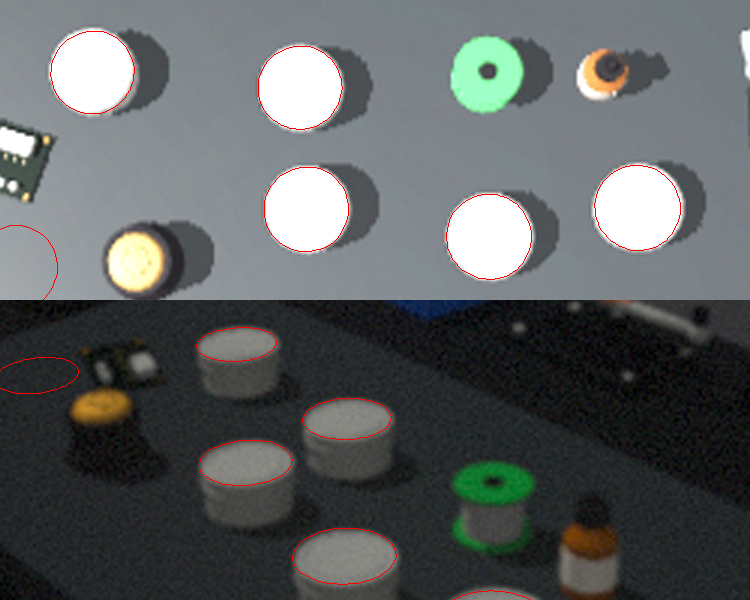

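The overlay matches all five lid rims in both views; the extra circle at lower left is a glare blob, which I'll drop. Now I'll move and test the leftmost tin.

```bash
cat >> h.py <<'E'
T=robot.tip_reach; O=[180,0,180]
TINS=[[.6013,.2538],[.585,.0851],[.4864,.0814],[.4614,-.0643],[.4821,-.1835]]  # left to right
def st(): 
    o=robot.observe(); return o["time"],(o["tool_pos"][2]-T)*1e3,np.array(o["ft_force"])
def test(x,y,dx=-.022):
    robot.line_to([x+dx,y,.046+T],vel=.06)
    robot.pause(.15); f0=st()[2]
    for g,v in((1.5,.012),(2.5,.010)):
        hit=robot.line_to([x+dx,y,.033+T],vel=v,guard=g); s=st()
        print("  guard",g,hit,"tip mm %.2f"%s[1],"dF",(s[2]-f0).round(2))
    robot.pause(.1); s=st(); print("  held tip %.2f"%s[1],"dF",(s[2]-f0).round(2))
    robot.line_to([x+dx,y,.065+T],vel=.06); print("  t %.2f"%st()[0])
E
python3 - <<'E'
from h import *
robot.set_gripper(0); o=robot.observe(); print(o["time"],o["gripper_width"])
x,y=TINS[0]
robot.move_pose([x-.022,y,.18+T],O); print(st())
robot.line_to([x-.022,y,.065+T],vel=.1); print(st())
test(x,y)
E
```

```text
0.8667 5.542878454568393e-06
(2.85, np.float64(180.2136479761726), array([-0.27407857, -0.0839136 ,  0.74618219]))
(4.15, np.float64(65.88669779213174), array([-0.52295738,  0.02037584, -1.07493314]))
  guard 1.5 True tip mm 35.16 dF [ 0.52 -0.45  2.53]
  guard 2.5 True tip mm 34.45 dF [-2.42 -0.6   6.87]
  held tip 34.57 dF [-1.    0.11  5.81]
  t 6.57
```

Tin 1 is tight: contact at about 35.2 mm and only 0.6 mm of spring. Next are the others, stopping as soon as one rocks.

```bash
sed -i 's/(2.5,.010)/(1.8,.010)/' h.py; python3 - <<'E'
from h import *
for x,y in TINS[1:3]:
    robot.line_to([x-.022,y,.065+T],vel=.12); print(x,y); test(x,y)
E
```

```text
0.585 0.0851
  guard 1.5 True tip mm 35.21 dF [1.15 0.2  4.41]
  guard 1.8 True tip mm 34.49 dF [-1.27 -0.95  8.21]
  held tip 34.60 dF [-1.52  0.88  6.48]
  t 10.54
0.4864 0.0814
  guard 1.5 True tip mm 35.16 dF [ 0.78 -0.63  4.82]
  guard 1.8 True tip mm 34.36 dF [-1.73 -0.68  9.6 ]
  held tip 34.47 dF [-0.16 -0.33  8.05]
  t 13.94
```

Tins 2 and 3 are tight. For the rest, I'll take the second stage only if contact comes high, which keeps the force lower.

```bash
sed -i 's/^        print("  guard"/        if s[1]<36.2 and g==1.5: print("  low"); \n        print("  guard"/; s/(1.8,.010)/(2.0,.010)/' h.py; python3 - <<'E'
s=open('h.py').read()
s=s.replace('        if s[1]<36.2 and g==1.5: print("  low"); \n','')
s=s.replace('(s[2]-f0).round(2))\n    robot.pause(.1)','(s[2]-f0).round(2))\n        if s[1]<36.2: break\n    robot.pause(.1)')
open('h.py','w').write(s)
E
python3 - <<'E'
from h import *
for x,y in TINS[3:4]:
    robot.line_to([x-.022,y,.065+T],vel=.12); print(x,y); test(x,y)
E
```

```text
0.4614 -0.0643
  guard 1.5 True tip mm 35.14 dF [ 0.23 -0.27  4.02]
  held tip 35.16 dF [ 1.32 -0.7   4.46]
  t 17.52
```

```bash
python3 - <<'E'
from h import *
for x,y in TINS[4:]:
    robot.line_to([x-.022,y,.065+T],vel=.12); print(x,y); test(x,y)
E
```

```text
0.4821 -0.1835
  guard 1.5 True tip mm 38.10 dF [ 0.36 -0.18  3.25]
  guard 2.0 True tip mm 36.71 dF [-0.21  1.06  6.02]
  held tip 36.84 dF [-0.75  1.36  5.31]
  t 21.02
```

Tin 5 (0.482, -0.184) stands high and tips: contact was around 39–40 mm, and it went down to 36.7 mm. Now I'll push it home in the middle.

```bash
python3 - <<'E'
from h import *
x,y=TINS[4]
robot.line_to([x,y,.046+T],vel=.06); robot.pause(.2); f0=st()[2]
hit=robot.line_to([x,y,.0315+T],vel=.010,guard=21); s=st(); print(hit,"%.2f"%s[1],(s[2]-f0).round(2))
for _ in range(3): robot.pause(.15); s=st(); print("%.2f"%s[1],(s[2]-f0).round(2))
E
```

```text
False 33.23 [-7.24  4.83 16.73]
33.25 [-5.46  4.08 17.5 ]
33.25 [-6.72  4.53 17.74]
33.23 [-6.57  4.86 17.67]
```

```bash
python3 - <<'E'
from h import *
x,y=TINS[4]
f1=st()[2]; print(robot.observe()["tool_pos"])
hit=robot.line_to([x,y,.0285+T],vel=.008,guard=5.5); s=st(); print(hit,"%.2f"%s[1],f1.round(1),s[2].round(2))
for _ in range(2): robot.pause(.15); s=st(); print("%.2f"%s[1],s[2].round(2))
print(robot.observe()["tool_pos"])
E
```

```text
[ 0.48228803 -0.18361821  0.10583384]
True 33.26 [-7.   4.5 17.8] [-5.34  3.27 15.91]
33.42 [-5.79  3.2  14.77]
33.40 [-5.13  2.21 14.18]
[ 0.48224107 -0.183573    0.10600254]
```

```bash
python3 - <<'E'
from h import *
x,y=TINS[4]
for z in(.0315,.0307,.0300,.0293,.0286):
    hit=robot.line_to([x,y,z+T],vel=.008,guard=9); robot.pause(.1); s=st(); print(z,hit,"%.2f"%s[1],s[2].round(2))
    if hit or s[2][2]>22: break
print("%.2f"%s[0])
E
```

```text
0.0315 False 33.13 [-6.26  3.16 17.04]
0.0307 False 32.63 [-6.85  4.03 19.7 ]
0.03 False 32.36 [-10.63   4.75  23.71]
25.52
```

```bash
python3 - <<'E'
from h import *
x,y=TINS[4]
robot.line_to([x,y,.055+T],vel=.04)
for dx in(-.022,.022):
    robot.line_to([x+dx,y,.055+T],vel=.06); test(x,y,dx)
robot.line_to([x,y,.19+T],vel=.1); 
robot.move_pose([.141,.583,.304],[180,0,166.4])
print(st())
for n in("top","side"): cv2.imwrite(f"pics/{n}1.png",robot.grab_frame(n))
a,b=cv2.imread("pics/top0.png"),cv2.imread("pics/top1.png")
for im in(a,b):
    n,l,s,c=cv2.connectedComponentsWithStats((im.min(2)>140).astype(np.uint8))
    print([c[i].round(1).tolist() for i in range(1,n) if 400<s[i,4]<1500 and 110<c[i,0]<470 and 130<c[i,1]<300])
E
```

```text
guard 1.5 True tip mm 34.99 dF [0.6  0.89 2.99]
  held tip 35.01 dF [1.2  0.08 3.77]
  t 28.86
  guard 1.5 True tip mm 34.97 dF [ 1.15 -0.55  4.83]
  held tip 34.98 dF [ 1.13 -0.36  3.93]
  t 31.81
(36.175, np.float64(231.35391298159473), array([ 0.75588253, -0.21696863, -0.43453079]))
[[197.2, 190.4], [266.4, 195.5], [378.9, 235.6], [268.5, 236.1], [329.4, 245.2]]
[[197.1, 190.5], [266.4, 195.5], [378.6, 235.6], [268.5, 236.1], [329.4, 245.2]]
```

View pics/side1.png

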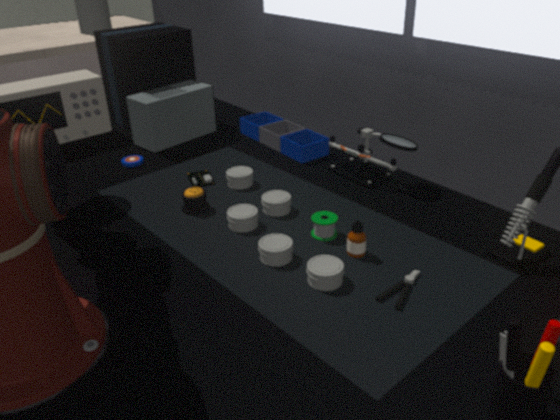

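The side view shows everything where it was: the five tins are upright and the pressed one is still at (325,272). Both rim retests read rigid at 35.0 mm. Handing in.

```bash
python3 -c "
from plant import robot
print(robot.job_done())"
```

```text
the job is handed in; nothing more can be done
None
```

I found the loose lid, pushed it fully home and handed the job in. The last clock reading, just before the final pictures, was 36.2 s of the 61 s allowed. No verdict was reported.

- **Finding it:** I pressed all five lids near the rim. Four were tight: contact was at about 35.2 mm, with only about 0.7 mm of further give where I pressed on. The tin farthest to the right, at about (0.482, -0.184), was the loose one. It stood high (38.1 mm already under about 3 N) and tipped down to 36.7 mm.
- **Closing it:** I pushed that lid in the middle until the force read about 24 N.
- **Last checks:** After release, its rim read 35.0 mm at about 4 N on two opposite sides, the same as the tight lids. Comparing pictures before and after, all five tins stayed within 0.3 pixel (under 1 mm), and nothing else looks moved.

**Outside the guide values:**
- Three tight lids got peak presses of about 7, 8 and 10 N instead of 3–6 N, because the force guard overshot. That is still well under the 16 N that dents them.
- The first middle pushes stopped at about 18 N, so I pushed again in small steps.
- At the final push the fingertips read 32.4 mm, a little below the 33–34.5 mm you gave for 22 N. There was also a sideways force of about 12 N, but the tin shifted less than 1 mm.

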